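# Release the ratchet and lower the hold-down arm onto a covered dish

### The job

The covered glass dish on the stirrer has to be held down before stirring. First press the ratchet pawl's black thumb pad down to its stop, so that the pawl is clear of the teeth, then push the raised hold-down arm down by its paddle, past the teeth, until its rubber foot rests on the dish's lid; it stays there by itself. Only press and push with the fingers: lift neither the arm nor the dish, leave the dish in its place on the plate and the other things where they stand.

Things in the scene. Friction and masses are not known exactly. Their poses are not given: they have to be found in the camera images.
- stirrer: Fixed blue stirrer with a ratchet hold-down arm at its side; yaw within 0.35 rad. Origin on the table below the arm's hinge; z up; arm along +y, pawl on the -y side, both moving in the plane x = 0. Arm hinge 145 mm up. Housing 200 x 170 mm, 60 mm high, centred at y = +130 mm; a steel plate on it, top 78 mm up. A grey upright at x = -36 to -24 mm, y = -95 to +18 mm carries the hinges, 165 mm high.
- hold_arm (a joint): Angle of the hold-down arm, rad: about 0 at the start (raised 0.62 rad above level), grows as it goes down, 0.62 = level, foot on the lid. Friction holds it wherever it is left, freed or not; pushing by the paddle takes about 5 N, far more once the foot is on the lid. With the pawl in the teeth (0.22 rad apart) it goes down only about 0.06 rad and then stops hard. Its toothed wheel, radius 78 mm, turns with it.
- pawl (a joint): Angle of the ratchet pawl, rad: near 0 engaged in the teeth, 0.32 at its stop with the pad pressed right down; clear of the teeth above 0.15. No return spring: friction keeps it where it is left. Pressing the pad takes about 4 N. Its hinge is at y = -68 mm of the stirrer, 70 mm above the table.
- pawl_pad (a point): Centre of the upper face of the pawl's thumb pad, a black square 34 x 34 x 8 mm on the outer end of the steel pawl, beside the toothed wheel, away from the stirrer; level at the start, 110 mm above the table. Pressed down; at the stop it is 30 mm lower and 8 mm farther out (-y of the stirrer), tilted 0.32 rad outwards, its centre 80 mm above the table.
- paddle_top (a point): Centre of the upper face of the black paddle on the arm's free end, 42 mm wide, 66 mm long along the arm, 205 mm from the hinge. It tilts with the arm: about 270 mm above the table at the start, sloping 0.62 rad down towards the hinge; 153 mm above the table and level when the foot is on the lid, having swung outwards by about 43 mm.
- foot (a point): Centre of the underside of the arm's round rubber foot (diameter 36 mm), 130 mm along the arm from the hinge and 22 mm below the arm's centre line.
- lid_top (a point): Centre of the flat top of the lid of the covered glass dish (loose, lid diameter 116 mm, dish and lid 45 mm tall), which stands on the stirrer's plate; its lid top is 123 mm above the table.
- vial: Bystander, to be left alone: small amber glass vial, diameter 24 mm, 50 mm tall, standing on a corner of the stirrer's housing. Origin: centre of its underside.
- beaker: Bystander, to be left alone: clear glass beaker, diameter 64 mm, 75 mm tall, on the table beside the pawl. Origin: centre of its underside.
- jar: Bystander, to be left alone: small lidded glass jar, diameter 48 mm, 60 mm tall, on the table on the robot's side of the ratchet. Origin: centre of its underside.
- reagent: Bystander, to be left alone: amber bottle, diameter 60 mm, 130 mm tall, off to a side. Origin: centre of its underside.
- screwdriver: Bystander, to be left alone: screwdriver lying on the table, off to the side.
- petri: Bystander, to be left alone: flat clear covered culture dish, diameter 90 mm, 16 mm tall, off to a side. Origin: centre of its underside.
- tip_box: Bystander, to be left alone: grey closed box 75 x 100 x 45 mm, off to a side. Origin: centre of its underside.
There are look-alikes about, which are no part of the job. What is shaped like the part that bears lid_top but purple or red is not meant.

How it is judged:
By the outcome, as a careful person would: the job done as asked, in the order asked, and still so for the second after the job is handed in, with the robot touching nothing.
It also fails if it takes over 48 s, if anything falls off the work surface, if the arm or the gripper's body presses on something with over 40 N, if the wrist force passes 120 N, or if a joint passes its speed limit or range.

### The arm

A 6-joint arm with a two-finger parallel gripper is mounted at the origin on the work surface. World frame = base frame: x ahead of the robot, y to its left, z up, the work surface at z = 0. Lengths are in mm, angles in rad, forces in N, time in s.
With the tool pointing down it reaches from about 375 to 900 mm from the base axis. Payload 3.1 kg.
Tool frame: the origin (TCP) lies where the fingers leave the gripper's body, on its centre line; the fingertips stand 70 mm ahead of it and the grasp point (between the pads) lies 51 mm ahead of it (hold_point_z is the distance from the TCP to the grasp point, in mm); x points along the fingers, z is the direction in which the jaws open and shut, and the axes are right-handed (so a half turn about x gives the same grasp; the last joint's range is limited). The gripper opens to 87 mm and grips with 3 to 60 N. Pads are 19 mm wide; open, the fingers measure 117 mm over their backs; the gripper's body (75 mm by 190 mm) begins 51 mm behind the grasp point.
Start: joints at [-1.353, 0.527, 1.433, -0, 1.181, -0.178], TCP at [240.987, -576.648, 292.248] pointing down, gripper open.
Joint ranges: [-3.08, 3.08], [-0.75, 2.2], [0.22, 2.44], [-1.43, 4.57], [0, 2.65], [-2.85, 2.85]. Speed limits (rad/s): [2.79, 2.79, 3.14, 3.14, 3.14, 3.14].

### API

Orientations are given as a unit quaternion [x, y, z, w].
In Python, from bench import * gives the robot as it stands.
- The arm moves only by the tool play_rows, never from a script. Its argument "commands" is a list of rows, each an object of numbers: "tx", "ty", "tz": the shift along the world's x, y, z in m; "roll": the turn about the world's z in degrees; "grip": the finger opening in m, from 0 to 0.087. A call has exactly 5 rows; each row is the pose to reach, as a shift and turn from the pose commanded when the call began; what a row does not reach only later rows make up. A row lasts 1/8 s, in which the tool goes at most 62.5 mm and 10.7 degrees, less where a joint would pass 70% of its speed; a pose out of reach is approached as far as the arm can. A call with a gripper value outside its range is refused whole. The fingers move at their own pace and stop on an object; the grip force is fixed at half the most. Time passes only in rows, so rows that repeat a pose let the fingers close, or fill a call up. It gives the time, the measured TCP pose, the force and the opening at its end, in the units of the state.
- state(): the state, without advancing time (a new reading comes with each control period).
- get_image(name): name is "scene" or "top" or "wrist"; returns a dict with "color" (420x560x3 uint8, red, green, blue), "depth" (420x560 float32, mm along the optical axis (not along the pixel's ray), 0 where there is no reading), "fx", "fy", "cx", "cy" (pixels), "k1" (the pictures are not rectified: a ray, as slopes to the right and down, at radius r is drawn at 1 + k1 r^2 times it, then the intrinsics apply), "camera_from_world" (4x4, takes a point from world to camera coordinates). Camera axes: x right, y up, looking along -z (the intrinsics and any distortion apply to the point x, -y, -z); pixel columns grow to the right and rows downward; lengths in mm; the calibration is good to about 2 mm. A picture is of the moment at which its call begins.
- sign_off(): hands the job in, once; it reports no verdict.
The state is a dict: "time_s": time; "joint_pos": joint angles; "joint_velocities": joint speeds; "joint_torque": joint torques, N m; "tcp_pos": TCP position; "tool_rot": TCP orientation; "force": force on the tool from outside, world axes, zero at the start; "moment": the same for the moment, N m; "width": opening from 0.0 (shut) to 1.0 (fully open).
Only numpy, scipy, OpenCV 4.12 (cv2) and the standard library are available. Lean on these libraries where they do the work, as an engineer would, in place of code of your own. Each camera call takes 0.05 s, during which the arm holds its last target.

## Working session

There is one attempt and no reset: what is moved stays moved. The work goes in short steps, Python scripts to look and compute and a tool call to move; the robot and the scene stay as the last step left them, time stands still between calls to the robot, and variables do not carry over. Pictures are saved under pics/ and viewed, and the job is handed in when it is done.

Besides the shell and the picture viewer there is one more tool, called after ">>>" as a command line: name --argument value ..., lists and objects as JSON in quotes. play_rows: Moves the arm, as the interface text tells. Its arguments: {"type":"object","properties":{"commands":{"type":"array","items":{"type":"object","properties":{"tx":{"type":"number"},"ty":{"type":"number"},"tz":{"type":"number"},"roll":{"type":"number"},"grip":{"type":"number"}}}}},"required":["commands"]}

```bash
mkdir -p pics; ls; cat > h.py <<'E'
import numpy as np, cv2
from bench import *
def snap(name, tag):
    im=get_image(name); np.savez(f'{tag}.npz',**{k:np.array(v) for k,v in im.items()})
    cv2.imwrite(f'pics/{tag}.png',im['color'][:,:,::-1]); return im
def load(tag):
    d=np.load(f'{tag}.npz'); return {k:(d[k] if d[k].ndim else float(d[k])) for k in d.files}
def ray(im,u,v):
    d=np.array([(u-im['cx'])/im['fx'],(v-im['cy'])/im['fy']]); s=d.copy()
    for _ in range(20): s=d/(1+im['k1']*(s@s))
    T=im['camera_from_world']; R=T[:3,:3]; o=-R.T@T[:3,3]
    return o, R.T@np.array([s[0],-s[1],-1.0])
def onz(im,u,v,z):
    o,r=ray(im,u,v); return o+r*(z-o[2])/r[2]
def dep(im,u,v):
    o,r=ray(im,u,v); return o+r*float(im['depth'][int(round(v)),int(round(u))])
def proj(im,p):
    T=im['camera_from_world']; c=T[:3,:3]@np.asarray(p,float)+T[:3,3]
    s=np.array([c[0],-c[1]])/-c[2]; s=s*(1+im['k1']*(s@s))
    return s[0]*im['fx']+im['cx'], s[1]*im['fy']+im['cy']
E
python3 - <<'E'
from h import *
for n in ("scene","top","wrist"): snap(n,n+"0")
s=state(); print({k:s[k] for k in ('time_s','tcp_pos','tool_rot','force','width')})
E
```

```text
pics
{'time_s': 0.15, 'tcp_pos': array([ 240.91053701, -576.21687982,  291.48447858]), 'tool_rot': array([ 0.39235135,  0.58897887, -0.39152247,  0.58811093]), 'force': array([-0.68236933,  0.29192815, -0.12695712]), 'width': 0.9990739578076745}
```

View pics/scene0.png

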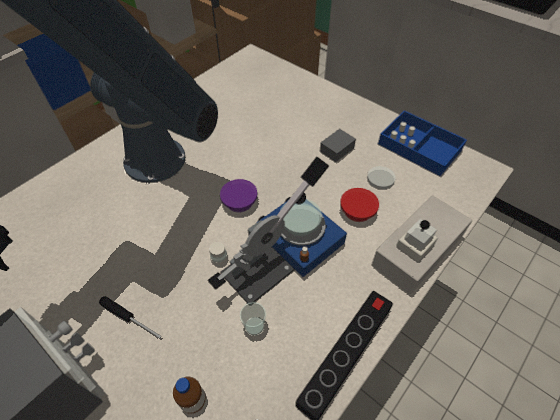

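View pics/top0.png

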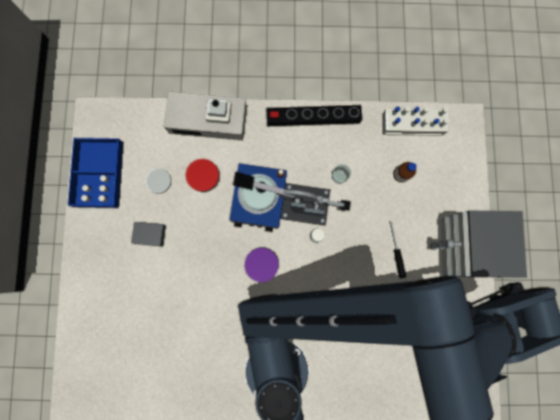

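View pics/wrist0.png

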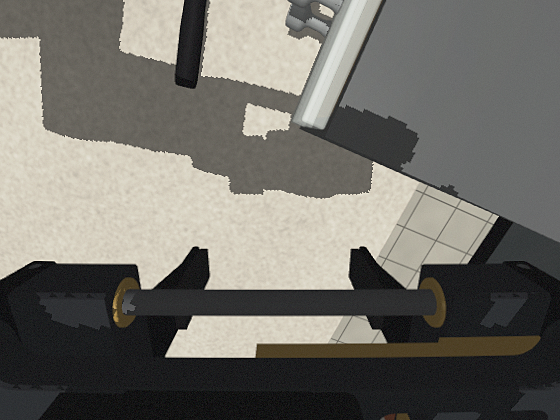

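Scene view: the black paddle is at about (315,170), the black pawl pad at (215,283), and the pale-lidded dish under the arm at (302,222). The purple (238,195) and red (360,205) dishes are look-alikes. Top view: paddle (243,180), pad (345,205). Next I'll enlarge these and measure.

```bash
python3 - <<'E'
from h import *
a=load('scene0');b=load('top0')
A=cv2.resize(a['color'][140:330,180:370],None,fx=3,fy=3,interpolation=cv2.INTER_CUBIC)
B=cv2.resize(b['color'][140:250,220:370],None,fx=5,fy=5,interpolation=cv2.INTER_CUBIC)
cv2.imwrite('pics/cs.png',A[:,:,::-1]);cv2.imwrite('pics/ct.png',B[:,:,::-1])
def blobs(im,x0,x1,y0,y1,thr=45):
    c=im['color'].max(2)<thr; m=np.zeros(c.shape,np.uint8); m[y0:y1,x0:x1]=c[y0:y1,x0:x1]
    n,l,s,cc=cv2.connectedComponentsWithStats(m)
    for i in range(1,n):
        if s[i,4]>15:
            ys,xs=np.where(l==i); d=im['depth'][ys,xs]; d=d[d>0]
            print(s[i],cc[i],cv2.minAreaRect(np.c_[xs,ys].astype(np.float32)), np.median([dep(im,x,y) for x,y in zip(xs,ys)],axis=0).round(1))
print('scene');blobs(a,180,370,140,330)
print('top');blobs(b,220,370,140,250)
for im in(a,b):
    T=im['camera_from_world'];print((-T[:3,:3].T@T[:3,3]).round(0),im['fx'])
E
```

```text
scene
[347 141   8   8  25] [351.08 145.12] ((351.58001708984375, 145.44000244140625), (4.599999904632568, 9.199999809265137), 53.13010025024414) [488.4 470.8  29.2]
[321 144  27  18 110] [332.08181818 152.75454545] ((332.69097900390625, 153.4978485107422), (27.145925521850586, 13.526638984680176), 13.392498016357422) [464.7 392.6  24.8]
[180 157   5  12  32] [181.59375 162.0625 ] ((182.0, 162.5), (11.0, 4.0), 90.0) [87.8 46.7 10.4]
[302 158  26  28 373] [314.53887399 171.19571046] ((314.46923828125, 171.25384521484375), (14.559161186218262, 25.610090255737305), 37.87498474121094) [593.5 101.1 270.6]
[296 193  10  11  52] [301.42307692 198.71153846] ((301.6961669921875, 198.81924438476562), (5.086935997009277, 12.015693664550781), 37.87498474121094) [594.1  52.3 211.2]
[261 233  12  11  71] [266.50704225 237.57746479] ((266.5000305175781, 237.50003051757812), (7.071067810058594, 12.727920532226562), 45.0) [577.1 -64.3 151.3]
[234 253  52  39 586] [258.93003413 270.39249147] ((256.77618408203125, 269.9562683105469), (18.370685577392578, 56.96806335449219), 52.69605255126953) [572.1 -8
[... 555 characters left out ...]
04 321.85106383] ((364.5, 322.0), (10.0, 9.0), 90.0) [875.8 -43.6  48.9]
top
[234 173  19  16 218] [243.29357798 180.29357798] ((243.4634246826172, 180.1707305908203), (17.879817962646484, 12.571745872497559), 12.094758033752441) [588.  108.6 270.6]
[341 201   8   9  40] [345.425 205.525] ((344.5, 205.0), (8.0, 7.0), 90.0) [ 540.7 -214.9  109.7]
[292 208  11   5  30] [296.66666667 209.63333333] ((296.9411926269531, 209.7353057861328), (10.429031372070312, 2.9104275703430176), 14.03624439239502) [529.1 -56.6  95.1]
[235 223   6   3  17] [237.64705882 223.94117647] ((237.5, 224.0), (2.0, 5.0), 90.0) [484.  138.6  41.8]
[ 977. -474. 1012.] 409.7930232156183
[ 343.   22. 1482.] 427.7557181471218
```

View pics/cs.png

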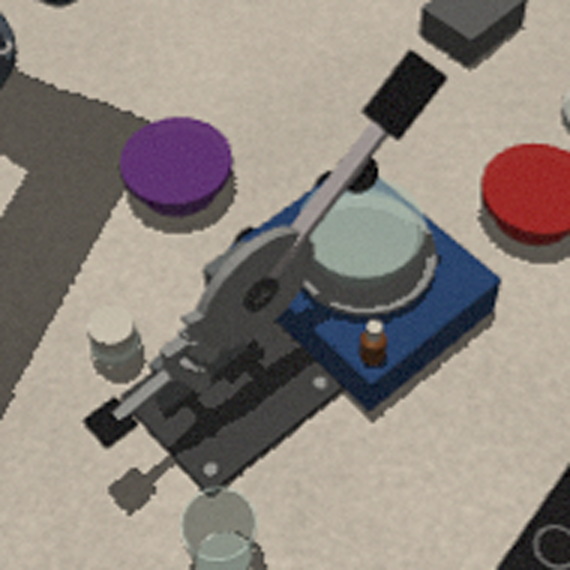

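View pics/ct.png

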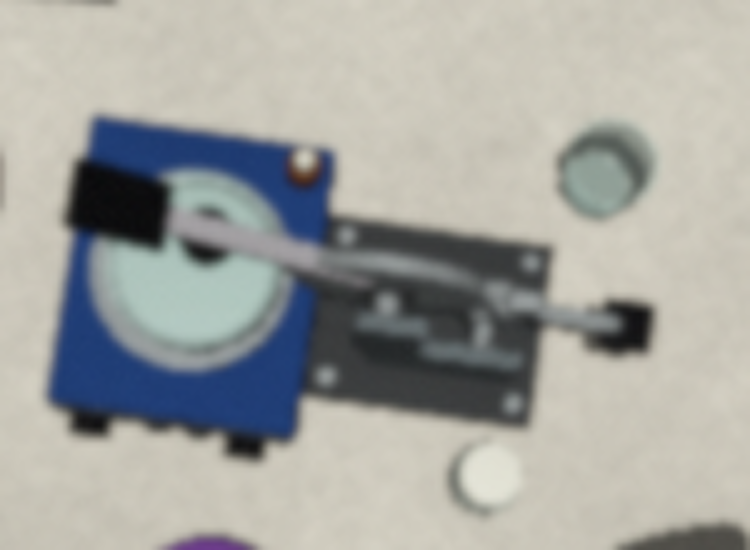

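The crops confirm it: a black square pad sits at the outer end of the steel pawl (scene 216,281; top 345,205). The black paddle is on the arm's free end (scene 315,171; top 243,180). The pale-green-lidded dish under the arm, on the blue stirrer, is the one meant, and the purple and red ones aren't. Next I'll refine by triangulation and check heights along the path.

```bash
python3 - <<'E'
from h import *
from scipy.spatial.transform import Rotation as Ro
a=load('scene0');b=load('top0')
def cen(im,box,thr):
    x0,x1,y0,y1=box; m=(im['color'].max(2)<thr); q=np.zeros(m.shape,np.uint8);q[y0:y1,x0:x1]=m[y0:y1,x0:x1]
    n,l,s,c=cv2.connectedComponentsWithStats(q); i=1+np.argmax(s[1:,4]); 
    ys,xs=np.where(l==i); k=cv2.minAreaRect(np.c_[xs,ys].astype(np.float32)); return c[i],k,s[i,4]
for thr in (45,60,70):
  for nm,im,bp,bd in(('s',a,(300,332,155,190),(205,228,270,295)),('t',b,(228,256,170,192),(336,354,196,214))):
    for w,bx,z in(('paddle',bp,270),('pad',bd,110)):
        c,k,n=cen(im,bx,thr); print(thr,nm,w,c.round(1),n,np.round(k[0],1),np.round(k[1],1),'c->',onz(im,*c,z)[:2].round(1),'rect->',onz(im,*k[0],z)[:2].round(1))
# tool
s=state();R=Ro.from_quat(s['tool_rot']).as_matrix();print(R.round(3))
# grey thing and bystander heights via top depth
D=b['depth']
for (u,v) in [(490,240),(450,245),(435,245),(340,174),(318,236),(405,170),(245,182),(300,190)]: print((u,v),dep(b,u,v).round(0))
# arm edges orientation: blue housing mask top
hsv=cv2.cvtColor(b['color'],cv2.COLOR_RGB2HSV);m=((hsv[...,0]>100)&(hsv[...,0]<125)&(hsv[...,1]>130)).astype(np.uint8);m[:,:225]=0;m[:,300:]=0;m[:150]=0;m[240:]=0
ys,xs=np.where(m);k=cv2.boxPoints(cv2.minAreaRect(np.c_[xs,ys].astype(np.float32)));P=np.array([onz(b,*q,60)for q in k]);print(P.round(0));
for i in range(4):
    d=P[(i+1)%4]-P[i];print(np.linalg.norm(d).round(0),np.degrees(np.arctan2(d[1],d[0])).round(1))
E
```

```text
45 s paddle [314.5 171.2] 373 [314.5 171.3] [14.6 25.6] c-> [592.7 101.9] rect-> [592.7 101.6]
45 s pad [216.1 280.7] 127 [216.6 280.2] [11.5 12.7] c-> [ 548.3 -219. ] rect-> [ 548.2 -217.2]
45 t paddle [243.3 180.3] 218 [243.5 180.2] [17.9 12.6] c-> [588.3 108.1] rect-> [588.7 107.6]
45 t pad [345.4 205.5] 40 [344.5 205. ] [8. 7.] c-> [ 542.4 -213.9] rect-> [ 544.1 -210.9]
60 s paddle [314.5 171.1] 392 [314.3 171.3] [15.  26.6] c-> [592.4 102. ] rect-> [592.4 101.2]
60 s pad [216.5 280.7] 142 [217.6 279.6] [12.  15.8] c-> [ 548.9 -218.3] rect-> [ 548.8 -214.5]
60 t paddle [243.2 180.3] 242 [243.5 180.1] [18.6 13.7] c-> [588.2 108.4] rect-> [588.9 107.6]
60 t pad [345.2 205.3] 56 [344.6 205.1] [8.  8.7] c-> [ 543.2 -213.1] rect-> [ 543.6 -211.1]
70 s paddle [314.5 171.2] 398 [314.3 171.3] [15.2 26.6] c-> [592.6 101.8] rect-> [592.5 101.3]
70 s pad [216.9 280.6] 156 [218.4 279. ] [12.  18.6] c-> [ 549.5 -217.4] rect-> [ 549.1 -212. ]
70 t paddle [243.2 180.3] 254 [243.5 180.1] [19.  14.1] c-> [588.3 108.4] rect-> [588.9 107.6]
70 t pad [345.1 205.4] 66 [344. 205.] [ 8. 10.] c-> [ 542.8 -212.7] rect-> [ 544.1 -209.2]
[[-0.     0.923  0.386]
 [ 0.002  0.386 -0.923]
 [-1.     0.    -0.002]]
(490, 240) [ 429. -628.  220.]
(450, 245) [ 414. -515.  198.]
(435, 245) [ 421. -522.   59.]
(340, 174) [ 671. -214.    2.]
(318, 236) [ 446. -129.   65.]
(405, 170) [ 666. -415.  101.]
(245, 182) [585. 103. 264.]
(300, 190) [610. -73.   7.]
[[495. 164.  60.]
 [689. 141.  60.]
 [665. -25.  60.]
 [473.   2.  60.]]
195.0 -6.9
167.0 -97.9
195.0 172.1
164.0 82.2
```

>>> play_rows --commands '[{"tx":0.0,"ty":0.04,"tz":0.02,"roll":8,"grip":0},{"tx":0.02,"ty":0.09,"tz":0.03,"roll":16,"grip":0},{"tx":0.05,"ty":0.14,"tz":0.03,"roll":26,"grip":0},{"tx":0.09,"ty":0.18,"tz":0.03,"roll":36,"grip":0},{"tx":0.13,"ty":0.22,"tz":0.03,"roll":46,"grip":0}]'

```text
time_s: 0.78
tcp_pos: [371.8, -355.2, 322.3]
tool_rot: [0.129, 0.695, -0.129, 0.695]
force: [-0.1, -0.4, -0.3]
width: 0.516
```

>>> play_rows --commands '[{"tx":0.04,"ty":0.035,"tz":0,"roll":5,"grip":0},{"tx":0.08,"ty":0.07,"tz":-0.01,"roll":10,"grip":0},{"tx":0.12,"ty":0.1,"tz":-0.03,"roll":14,"grip":0},{"tx":0.155,"ty":0.125,"tz":-0.06,"roll":14,"grip":0},{"tx":0.173,"ty":0.138,"tz":-0.1,"roll":14,"grip":0}]'

```text
time_s: 1.4
tcp_pos: [546.2, -217.4, 222.0]
tool_rot: [0.044, 0.705, -0.045, 0.707]
force: [-0.6, -1.5, 0.1]
width: 0.019
```

```bash
python3 - <<'E'
from h import *
from scipy.spatial.transform import Rotation as Ro
a=snap('scene','s1');w=snap('wrist','w1')
s=state();print(s['time_s'],s['tcp_pos'],s['force'],s['width']);print(Ro.from_quat(s['tool_rot']).as_matrix().round(3))
A=cv2.resize(a['color'][160:320,140:340],None,fx=4,fy=4,interpolation=cv2.INTER_CUBIC);cv2.imwrite('pics/cs1.png',A[:,:,::-1])
t=s['tcp_pos']-[0,0,70];print('tip px',proj(a,t))
E
```

```text
1.5 [ 543.17172672 -215.58182649  217.76869387] [-1.09148335  1.00028015 -0.36101397] 0.00898110548337184
[[-0.008  0.124  0.992]
 [ 0.005  0.992 -0.124]
 [-1.     0.004 -0.008]]
tip px (np.float64(213.61030197634668), np.float64(271.0316108609789))
```

View pics/cs1.png

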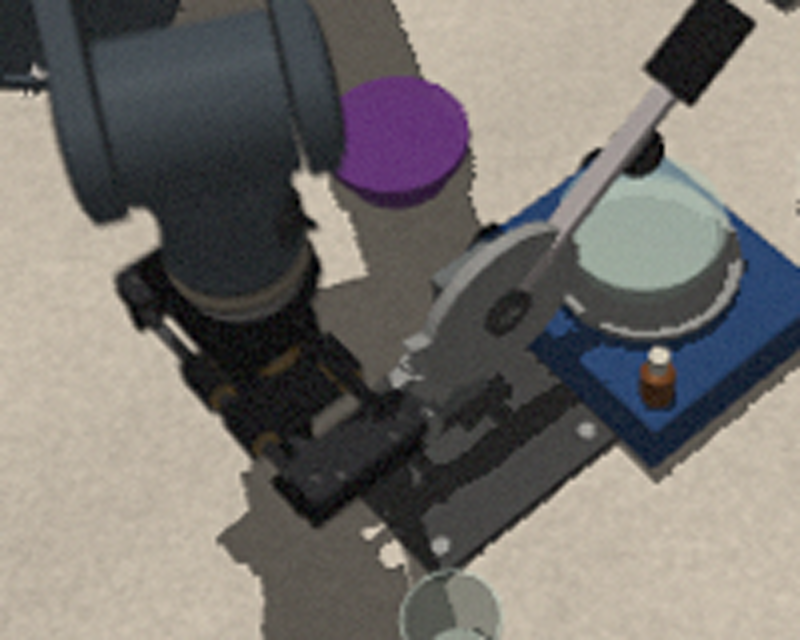

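View pics/w1.png

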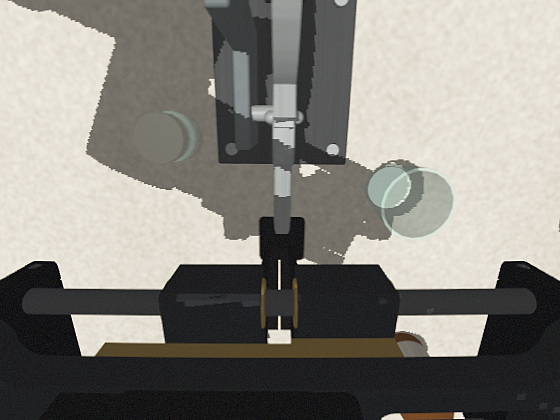

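The wrist view shows the pad at about (282,235), directly in line with the shut fingers at (280,300). I'll measure the pad from here.

```bash
python3 - <<'E'
from h import *
w=load('w1')
t=state()['tcp_pos']
print('tip',proj(w,t-[0,0,70]),'tip at z110',proj(w,[t[0],t[1],110]))
for p in[(260,218),(304,218),(260,260),(304,260),(268,225),(295,225)]: print(p,onz(w,*p,110).round(1),dep(w,*p).round(1))
for u,v in[(258,240),(260,240),(263,240),(270,240),(300,240),(304,240),(306,240)]:print(u,w['color'][v,u],dep(w,u,v).round(0))
E
```

```text
tip (np.float64(278.3152916188135), np.float64(267.5126238044619)) tip at z110 (np.float64(278.71643113764367), np.float64(243.25986663040234))
(260, 218) [ 532.3 -194.5  110. ] [ 531.8 -195.9  105.6]
(304, 218) [ 563.6 -198.4  110. ] [ 5.684e+02 -2.354e+02 -5.000e-01]
(260, 260) [ 527.5 -227.3  110. ] [ 512.  -280.8   -1.3]
(304, 260) [ 560.3 -231.4  110. ] [ 563.2 -287.    -0.9]
(268, 225) [ 537.3 -200.5  110. ] [ 537.2 -200.9  108.7]
(295, 225) [ 556.6 -202.9  110. ] [ 556.6 -203.   109.8]
258 [219 211 195] [ 514. -255.    0.]
260 [36 38 37] [ 530. -212.  108.]
263 [25 24 19] [ 532. -212.  109.]
270 [28 21 23] [ 537. -213.  109.]
300 [26 24 22] [ 559. -215.  109.]
304 [84 81 75] [ 562. -217.  106.]
306 [120 116 107] [ 568. -262.   -1.]
```

>>> play_rows --commands '[{"tx":0.002,"ty":-0.002,"tz":-0.01,"roll":0,"grip":0},{"tx":0.002,"ty":-0.002,"tz":-0.02,"roll":0,"grip":0},{"tx":0.002,"ty":-0.002,"tz":-0.03,"roll":0,"grip":0},{"tx":0.002,"ty":-0.002,"tz":-0.036,"roll":0,"grip":0},{"tx":0.002,"ty":-0.002,"tz":-0.036,"roll":0,"grip":0}]'

```text
time_s: 2.12
tcp_pos: [545.6, -220.8, 185.9]
tool_rot: [0.045, 0.706, -0.045, 0.705]
force: [-0.3, 0.7, 1.0]
width: 0.003
```

>>> play_rows --commands '[{"tx":0,"ty":0,"tz":-0.007,"grip":0},{"tx":0,"ty":0,"tz":-0.012,"grip":0},{"tx":0,"ty":0,"tz":-0.017,"grip":0},{"tx":0,"ty":0,"tz":-0.021,"grip":0},{"tx":0,"ty":0,"tz":-0.024,"grip":0}]'

```text
validation failed for argument at $.co...
```

>>> play_rows --commands '[{"tx":0,"ty":0,"tz":-0.007,"roll":0,"grip":0},{"tx":0,"ty":0,"tz":-0.012,"roll":0,"grip":0},{"tx":0,"ty":0,"tz":-0.017,"roll":0,"grip":0},{"tx":0,"ty":0,"tz":-0.021,"roll":0,"grip":0},{"tx":0,"ty":0,"tz":-0.024,"roll":0,"grip":0}]'

```text
time_s: 2.75
tcp_pos: [546.9, -223.0, 163.0]
tool_rot: [0.043, 0.705, -0.046, 0.707]
force: [-1.2, -7.8, 4.3]
width: 0.003
```

>>> play_rows --commands '[{"tx":0,"ty":0,"tz":-0.002,"roll":0,"grip":0},{"tx":0,"ty":0,"tz":-0.004,"roll":0,"grip":0},{"tx":0,"ty":0,"tz":-0.006,"roll":0,"grip":0},{"tx":0,"ty":0,"tz":-0.006,"roll":0,"grip":0},{"tx":0,"ty":0,"tz":-0.006,"roll":0,"grip":0}]'

```text
time_s: 3.38
tcp_pos: [546.9, -223.1, 157.0]
tool_rot: [0.043, 0.705, -0.047, 0.707]
force: [-1.3, -7.0, 4.4]
width: 0.004
```

```bash
python3 - <<'E'
from h import *
a=snap('scene','s2');w=snap('wrist','w2')
s=state();print(s['time_s'],s['tcp_pos'],s['force'])
A=cv2.resize(a['color'][220:320,160:285],None,fx=6,fy=6,interpolation=cv2.INTER_CUBIC);cv2.imwrite('pics/cs2.png',A[:,:,::-1])
E
```

```text
3.475 [ 546.95707155 -223.12500234  157.01231025] [-1.33969116 -6.71819745  4.17931648]
```

View pics/cs2.png

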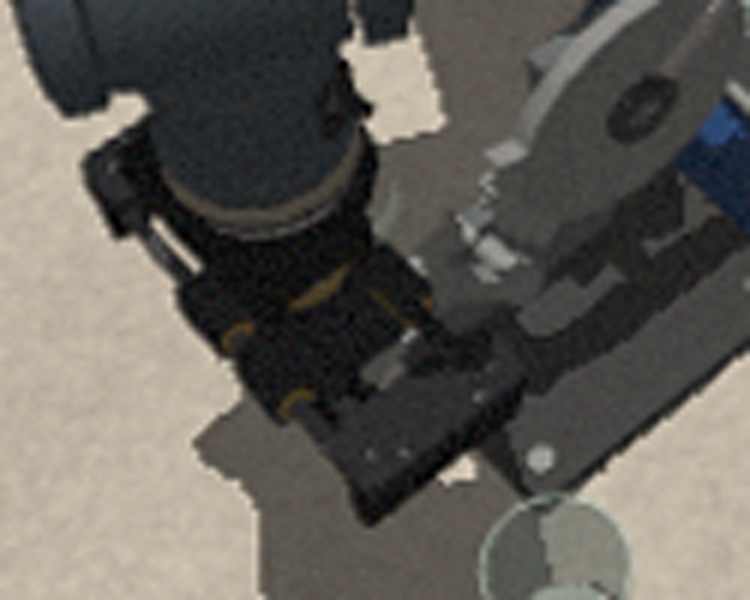

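View pics/w2.png

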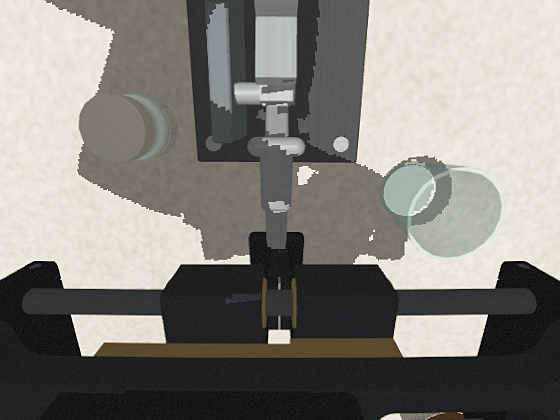

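>>> play_rows --commands '[{"tx":0,"ty":-0.002,"tz":-0.001,"roll":0,"grip":0},{"tx":0,"ty":-0.003,"tz":-0.002,"roll":0,"grip":0},{"tx":0,"ty":-0.003,"tz":-0.003,"roll":0,"grip":0},{"tx":0,"ty":-0.003,"tz":-0.004,"roll":0,"grip":0},{"tx":0,"ty":-0.003,"tz":-0.005,"roll":0,"grip":0}]'

```text
time_s: 4.1
tcp_pos: [546.8, -224.3, 152.1]
tool_rot: [0.044, 0.705, -0.046, 0.706]
force: [0.1, -4.5, 10.7]
width: 0.006
```

>>> play_rows --commands '[{"tx":0,"ty":0,"tz":-0.001,"roll":0,"grip":0},{"tx":0,"ty":0,"tz":-0.002,"roll":0,"grip":0},{"tx":0,"ty":0,"tz":-0.003,"roll":0,"grip":0},{"tx":0,"ty":0,"tz":-0.003,"roll":0,"grip":0},{"tx":0,"ty":0,"tz":-0.003,"roll":0,"grip":0}]'

```text
time_s: 4.72
tcp_pos: [546.8, -224.4, 151.4]
tool_rot: [0.044, 0.705, -0.046, 0.707]
force: [-2.4, -3.1, 21.5]
width: 0.008
```

The force rose to 21 N with almost no further travel, so the pad is on its stop. I'll retract straight up and verify.

>>> play_rows --commands '[{"tx":0,"ty":0,"tz":0.01,"roll":0,"grip":0},{"tx":0,"ty":0,"tz":0.035,"roll":0,"grip":0},{"tx":0,"ty":0,"tz":0.07,"roll":0,"grip":0},{"tx":0,"ty":-0.01,"tz":0.12,"roll":0,"grip":0},{"tx":0,"ty":-0.02,"tz":0.17,"roll":0,"grip":0}]'

```text
time_s: 5.35
tcp_pos: [544.6, -241.6, 317.7]
tool_rot: [0.047, 0.708, -0.043, 0.704]
force: [0.7, -0.2, 0.2]
width: 0.006
```

```bash
python3 - <<'E'
from h import *
w=snap('wrist','w3');a=snap('scene','s3')
s=state();print(s['time_s'],s['tcp_pos'],s['force'])
E
```

```text
5.45 [ 547.57142816 -244.28098978  323.02340028] [ 0.35518645 -0.15176372  0.78772915]
```

View pics/w3.png

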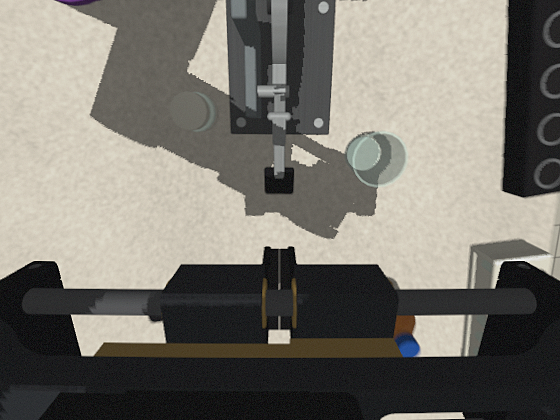

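View pics/s3.png

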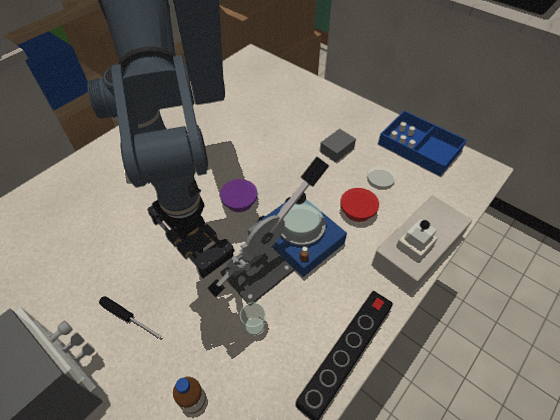

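```bash
python3 - <<'E'
from h import *
w=load('w3')
m=np.zeros((420,560),np.uint8);m[160:200,255:305]=(w['color'].max(2)<60)[160:200,255:305]
ys,xs=np.where(m);P=np.array([dep(w,x,y) for x,y in zip(xs,ys)]);P=P[(P[:,2]>60)&(P[:,2]<120)]
print(len(P),P.mean(0).round(1))
c,r,_,_=np.linalg.lstsq(np.c_[P[:,:2]-P[:,:2].mean(0),np.ones(len(P))],P[:,2],rcond=None);print(c, 'tilt',np.arctan(np.hypot(*c[:2])))
E
```

```text
617 [ 544.7 -221.6   78.7]
[3.55532579e-02 3.10295258e-01 7.86626683e+01] tilt 0.3027258321380745
```

The pad is now at (545,-222,79) and tilted 0.30, so the pawl is on its stop. Nothing else has moved in the scene view. Now over to the paddle.

>>> play_rows --commands '[{"tx":0.0,"ty":0.03,"tz":0.035,"roll":0,"grip":0},{"tx":0.01,"ty":0.075,"tz":0.07,"roll":0,"grip":0},{"tx":0.02,"ty":0.125,"tz":0.075,"roll":0,"grip":0},{"tx":0.03,"ty":0.175,"tz":0.075,"roll":0,"grip":0},{"tx":0.035,"ty":0.225,"tz":0.075,"roll":0,"grip":0}]'

```text
time_s: 6.08
tcp_pos: [579.6, -15.8, 390.9]
tool_rot: [0.046, 0.708, -0.044, 0.703]
force: [0.9, 0.3, 0.5]
width: 0.008
```

>>> play_rows --commands '[{"tx":0.003,"ty":0.04,"tz":0,"roll":0,"grip":0},{"tx":0.006,"ty":0.08,"tz":0,"roll":0,"grip":0},{"tx":0.009,"ty":0.11,"tz":0,"roll":0,"grip":0},{"tx":0.009,"ty":0.121,"tz":-0.01,"roll":0,"grip":0},{"tx":0.009,"ty":0.121,"tz":-0.02,"roll":0,"grip":0}]'

```text
time_s: 6.7
tcp_pos: [588.8, 102.9, 371.0]
tool_rot: [0.045, 0.707, -0.045, 0.704]
force: [0.7, -0.5, -0.1]
width: 0.003
```

```bash
python3 - <<'E'
from h import *
w=snap('wrist','w4');a=snap('scene','s4')
s=state();print(s['time_s'],s['tcp_pos'],s['force']);t=s['tcp_pos']
print('tip',proj(w,t-[0,0,70]))
m=(w['color'].max(2)<60)
ys,xs=np.where(m);P=np.array([dep(w,x,y) if w['depth'][y,x]>0 else [0,0,0] for x,y in zip(xs,ys)])
g=(P[:,2]>235)&(P[:,2]<300)&(ys<255)&(abs(xs-280)<150);P=P[g];print(len(P),P.mean(0),P.min(0),P.max(0),xs[g].min(),xs[g].max(),ys[g].min(),ys[g].max())
A=cv2.resize(a['color'][120:260,220:380],None,fx=4,fy=4,interpolation=cv2.INTER_CUBIC);cv2.imwrite('pics/cs4.png',A[:,:,::-1])
E
```

```text
6.8 [588.63990544 101.56534212 370.50557533] [-0.05182337 -0.46654619 -0.47561025]
tip (np.float64(280.63439758794954), np.float64(265.70957056712666))
2744 [591.02060305 118.31523801 277.13254658] [567.24441569  85.07021863 254.10180512] [612.81106067 138.01175386 299.98597315] 250 312 204 254
```

View pics/w4.png

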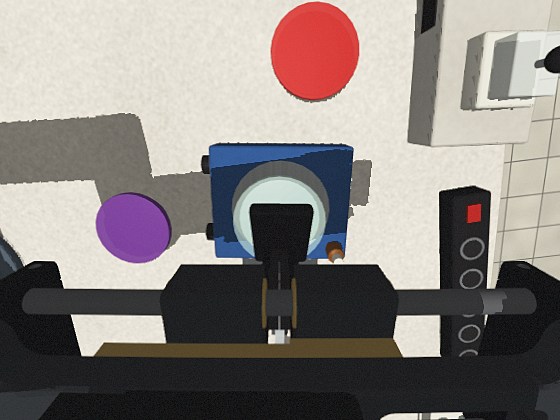

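View pics/cs4.png

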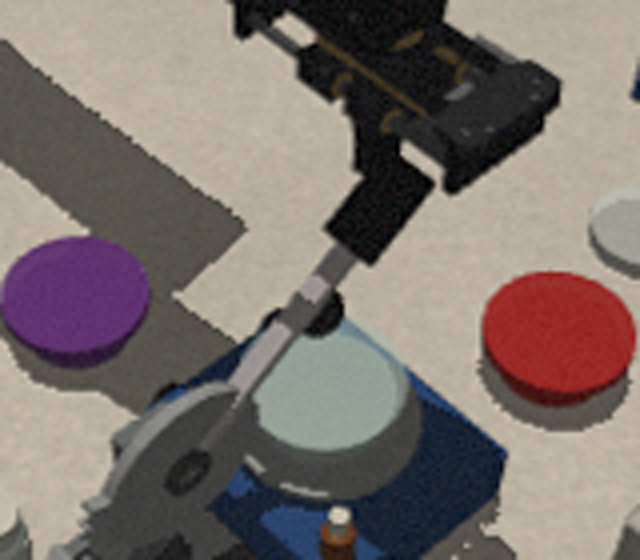

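>>> play_rows --commands '[{"tx":0,"ty":0,"tz":-0.012,"roll":0,"grip":0},{"tx":0,"ty":0,"tz":-0.022,"roll":0,"grip":0},{"tx":0,"ty":0,"tz":-0.029,"roll":0,"grip":0},{"tx":0.001,"ty":0.005,"tz":-0.035,"roll":0,"grip":0},{"tx":0.001,"ty":0.009,"tz":-0.041,"roll":0,"grip":0}]'

```text
time_s: 7.42
tcp_pos: [591.1, 110.7, 332.1]
tool_rot: [0.044, 0.705, -0.046, 0.706]
force: [-0.8, -5.2, 2.0]
width: 0.006
```

>>> play_rows --commands '[{"tx":0,"ty":0.003,"tz":-0.005,"roll":0,"grip":0},{"tx":0.001,"ty":0.006,"tz":-0.01,"roll":0,"grip":0},{"tx":0.001,"ty":0.009,"tz":-0.016,"roll":0,"grip":0},{"tx":0.002,"ty":0.012,"tz":-0.022,"roll":0,"grip":0},{"tx":0.002,"ty":0.015,"tz":-0.028,"roll":0,"grip":0}]'

```text
time_s: 8.05
tcp_pos: [593.2, 126.6, 303.9]
tool_rot: [0.045, 0.705, -0.045, 0.706]
force: [0.2, -3.6, 2.6]
width: 0.005
```

>>> play_rows --commands '[{"tx":0,"ty":0.003,"tz":-0.008,"roll":0,"grip":0},{"tx":0.001,"ty":0.006,"tz":-0.016,"roll":0,"grip":0},{"tx":0.001,"ty":0.009,"tz":-0.024,"roll":0,"grip":0},{"tx":0.001,"ty":0.011,"tz":-0.032,"roll":0,"grip":0},{"tx":0.002,"ty":0.013,"tz":-0.04,"roll":0,"grip":0}]'

```text
time_s: 8.68
tcp_pos: [595.1, 139.8, 263.9]
tool_rot: [0.045, 0.706, -0.045, 0.706]
force: [0.6, -1.6, 4.3]
width: 0.01
```

```bash
python3 - <<'E'
from h import *
a=snap('scene','s5')
s=state();print(s['time_s'],s['tcp_pos'],s['force'])
A=cv2.resize(a['color'][130:290,210:380],None,fx=4,fy=3.7,interpolation=cv2.INTER_CUBIC);cv2.imwrite('pics/cs5.png',A[:,:,::-1])
E
```

```text
8.725 [594.83795053 140.02378549 262.77028863] [ 1.53745577 -1.14820515  2.46216178]
```

View pics/cs5.png

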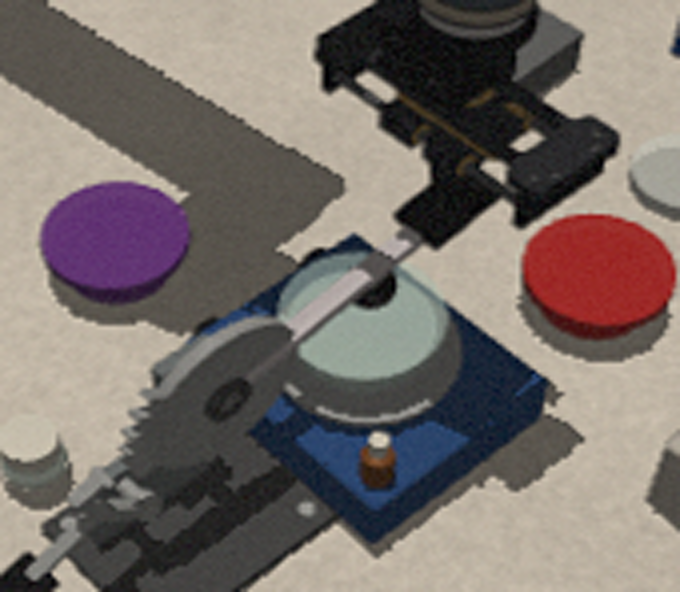

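The arm follows the fingers down past the teeth, and the dish is in place. On towards the lid.

>>> play_rows --commands '[{"tx":0,"ty":0.002,"tz":-0.008,"roll":0,"grip":0},{"tx":0,"ty":0.004,"tz":-0.016,"roll":0,"grip":0},{"tx":0,"ty":0.005,"tz":-0.023,"roll":0,"grip":0},{"tx":0,"ty":0.005,"tz":-0.029,"roll":0,"grip":0},{"tx":0,"ty":0.006,"tz":-0.034,"roll":0,"grip":0}]'

```text
time_s: 9.35
tcp_pos: [595.3, 145.3, 230.0]
tool_rot: [0.045, 0.705, -0.045, 0.706]
force: [2.3, -1.6, 2.9]
width: 0.006
```

>>> play_rows --commands '[{"tx":0,"ty":0,"tz":-0.002,"roll":0,"grip":0},{"tx":0,"ty":0,"tz":-0.004,"roll":0,"grip":0},{"tx":0,"ty":0,"tz":-0.006,"roll":0,"grip":0},{"tx":0,"ty":0,"tz":-0.006,"roll":0,"grip":0},{"tx":0,"ty":0,"tz":-0.006,"roll":0,"grip":0}]'

```text
time_s: 9.98
tcp_pos: [594.7, 145.6, 224.1]
tool_rot: [0.045, 0.706, -0.045, 0.705]
force: [1.3, 0.4, 2.0]
width: 0.009
```

Not on the lid yet (2 N). I'll continue in 1 mm steps.

>>> play_rows --commands '[{"tx":0,"ty":0,"tz":-0.001,"roll":0,"grip":0},{"tx":0,"ty":0,"tz":-0.002,"roll":0,"grip":0},{"tx":0,"ty":0,"tz":-0.003,"roll":0,"grip":0},{"tx":0,"ty":0,"tz":-0.003,"roll":0,"grip":0},{"tx":0,"ty":0,"tz":-0.003,"roll":0,"grip":0}]'

```text
time_s: 10.6
tcp_pos: [594.7, 145.7, 223.1]
tool_rot: [0.045, 0.706, -0.045, 0.706]
force: [-1.5, 0.6, 12.1]
width: 0.006
```

>>> play_rows --commands '[{"tx":0,"ty":0,"tz":-0.001,"roll":0,"grip":0},{"tx":0,"ty":0,"tz":-0.002,"roll":0,"grip":0},{"tx":0,"ty":0,"tz":-0.002,"roll":0,"grip":0},{"tx":0,"ty":0,"tz":-0.002,"roll":0,"grip":0},{"tx":0,"ty":0,"tz":-0.002,"roll":0,"grip":0}]'

```text
time_s: 11.22
tcp_pos: [594.7, 145.7, 223.0]
tool_rot: [0.045, 0.705, -0.045, 0.706]
force: [-4.3, -0.5, 21.9]
width: 0.001
```

The force is 22 N with no more travel at a tip height of 153, so the foot is firmly on the lid. Retracting.

>>> play_rows --commands '[{"tx":0,"ty":0,"tz":0.004,"roll":0,"grip":0},{"tx":0,"ty":0,"tz":0.02,"roll":0,"grip":0},{"tx":0,"ty":0,"tz":0.06,"roll":0,"grip":0},{"tx":0,"ty":0,"tz":0.11,"roll":0,"grip":0},{"tx":0,"ty":0,"tz":0.15,"roll":0,"grip":0}]'

```text
time_s: 11.85
tcp_pos: [594.7, 145.3, 371.1]
tool_rot: [0.045, 0.706, -0.045, 0.706]
force: [1.0, 0.7, 0.7]
width: 0.005
```

>>> play_rows --commands '[{"tx":-0.03,"ty":0.03,"tz":0,"roll":0,"grip":0},{"tx":-0.08,"ty":0.06,"tz":0,"roll":0,"grip":0},{"tx":-0.12,"ty":0.08,"tz":0,"roll":0,"grip":0},{"tx":-0.12,"ty":0.08,"tz":0,"roll":0,"grip":0},{"tx":-0.12,"ty":0.08,"tz":0,"roll":0,"grip":0}]'

```text
time_s: 12.48
tcp_pos: [475.4, 225.3, 369.5]
tool_rot: [0.045, 0.705, -0.045, 0.706]
force: [0.9, 0.4, 0.4]
width: 0.004
```

```bash
python3 - <<'E'
from h import *
a=snap('scene','s6');b=snap('top','t6')
s=state();print(s['time_s'],s['tcp_pos'],s['force'])
A=cv2.resize(a['color'][150:310,200:370],None,fx=4,fy=3.7,interpolation=cv2.INTER_CUBIC);cv2.imwrite('pics/cs6.png',A[:,:,::-1])
def top(im,x0,x1,y0,y1):
    m=np.zeros((420,560),bool);m[y0:y1,x0:x1]=(im['color'].max(2)<50)[y0:y1,x0:x1]
    ys,xs=np.where(m);P=np.array([dep(im,x,y) for x,y in zip(xs,ys)]);return P
P=top(a,200,380,140,310)
g=(P[:,2]>146)&(P[:,2]<165)&(P[:,1]>100)&(P[:,1]<200)&(abs(P[:,0]-596)<40);print('paddle',g.sum(),P[g].mean(0).round(1),P[g].std(0).round(1))
g=(P[:,2]>60)&(P[:,2]<120)&(P[:,1]<-195);print('pad',g.sum(),P[g].mean(0).round(1))
# lid before/after
for t in('scene0','s6'):
    im=load(t);h=cv2.cvtColor(im['color'],cv2.COLOR_RGB2HSV);m=(h[...,0]>60)&(h[...,0]<100)&(h[...,1]>15)&(im['color'].min(2)>110)
    q=np.zeros((420,560),np.uint8);q[190:260,260:350]=m[190:260,260:350];ys,xs=np.where(q)
    Q=np.array([dep(im,x,y) for x,y in zip(xs,ys)]);Q=Q[abs(Q[:,2]-123)<5]
    print(t,len(Q),'lid extents',np.percentile(Q,[1,99],axis=0).round(0).tolist())
E
```

```text
12.575 [476.16545693 224.86574316 369.27064875] [ 0.31586227 -0.93040192 -0.72831987]
paddle 282 [597.7 140.  153.2] [12.1 18.5  2. ]
pad 121 [ 548.2 -226.    80.3]
scene0 733 lid extents [[553.0, 11.0, 120.0], [638.0, 112.0, 127.0]]
s6 549 lid extents [[538.0, 11.0, 120.0], [637.0, 108.0, 127.0]]
```

View pics/cs6.png

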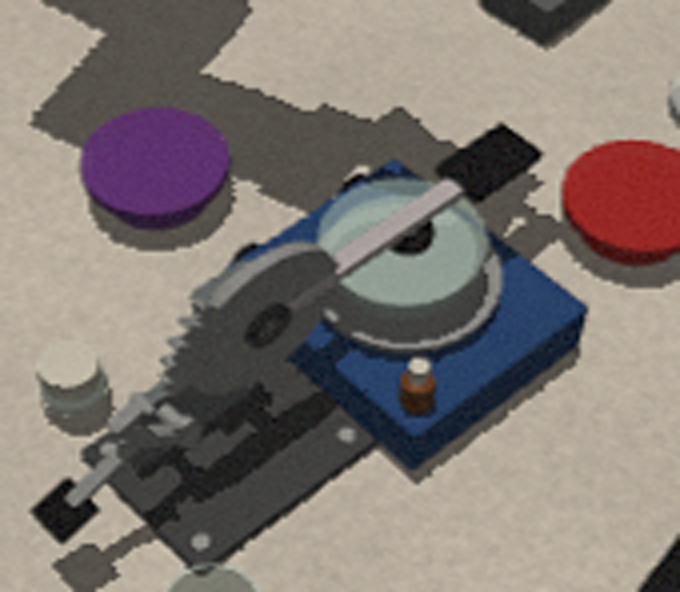

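View pics/s6.png

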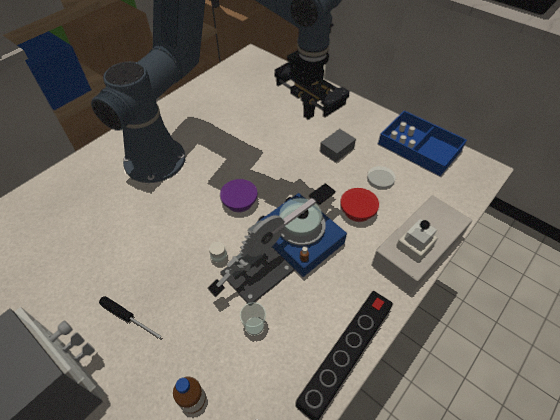

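The arm is level with its foot on the lid (scene ~302,212), the paddle is at 153 mm and the pad at 80 mm. The dish and the bystanders are where they were, and the gripper is clear. Handing in.

```bash
python3 -c "
from bench import *
print(sign_off())"
```

```text
the job is handed in; nothing more can be done
None
```

The dish is held down: I pressed the pawl pad to its stop, then pushed the arm down by its paddle until its foot rested on the lid. I handed the job in at about 12.6 s of the 48 s allowed, with the gripper clear of everything.

- **Pawl:** the pad went down until the force reached about 21 N with almost no further travel. Afterwards it measured about 79–80 mm high (80 mm expected) and tilted 0.30 rad (0.32 expected).
- **Arm:** the paddle took about 2–5 N on the way down. It stopped at 22 N with the fingertips at 153 mm. After I withdrew, the paddle stayed there, at 153.2 mm and level.
- **Surroundings:** in the last pictures the dish's lid and the bystanders stand where they did at the start. The measured edges of the lid differed in one direction (553 mm before, 538 mm after). I put this down to the arm covering a different part of the lid and did not check it further.

The only oddity was a sideways force of about 7 N while pressing the pad. It eased after I moved the fingers 3 mm outwards.

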